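# Turn a channel over and clamp it under a cam lever for drilling

## Task

Clamp the short aluminium U-channel piece in the drilling fixture, turned over so that its open slot faces down and its flat back faces up, lengthwise between the jaws and roughly centred on them. Slide the loose jaw up snugly so that the piece is held against the fixed jaw with no gap, then flip the cam lever all the way down to lock the jaw. Do not shift the two other aluminium offcuts and the scriber that lie near it.

Things in the scene. Friction and masses are not known exactly. Their poses are not given: they have to be found in the camera images.
- fixture: Low dark steel fixture fixed to the bench: base 110 mm (x) by 205 mm (y -72.5 to +132.5), bed 16 mm above the bench. Origin on the bench, where a clamped piece is centred (x = y = 0); z up; the jaw slides along y. Fixed jaw: steel bar across the bed at -y, 80 mm wide, faces at y = -30 (inner) and -54 mm, top 38 mm above the bench. The sliding jaw comes from +y.
- jaw (a joint): Travel of the sliding jaw in m: 0 = fully back (face at fixture y = +70 mm), grows towards the fixed jaw, to 0.055. Gap between jaws = 0.100 - value. Slides at about 2 N unless the lever is down. Jaw plate 70 mm wide, 14 mm thick, top 38 mm above the bench; an upright plate 60 mm wide, 32 mm high above the bed, ends the carriage 48 mm behind the jaw face.
- jaw_back (a point): Middle of the back (+y) face of the sliding jaw's carriage, 16 mm above the bed (32 mm above the bench): push here along fixture -y to close the jaw.
- lever (a joint): Angle of the cam lever in rad, mounted on the sliding jaw: 0 = upright (free), swings about an axis along fixture y towards fixture +x, 1.5 = lying down level (locked, the stop). From about 0.6 the cam bites and it gets stiffer, up to about 8 N at the knob. It stays where it is left.
- lever_pivot (a point): Pivot of the cam lever, 37.5 mm above the bench, 32 mm behind (+y of) the jaw face.
- lever_knob (a point): Centre of the black ball, 20 mm in diameter, at the end of the lever, 88 mm from the pivot; the arm is a dark bar 12 mm wide (y) and 10 mm thick.
- channel: Loose aluminium U-channel, 60 mm long (x), 40 wide (y), 32 high (z), 0.13 kg. Back 10 mm thick, walls 8 mm, slot 24 mm wide and 22 mm deep along x, open towards +z and at both ends. Origin: centre of the back's outer face; z points out of the slot. It starts slot up. Near it lie a solid block and an angle of the same outline: those stay.
- channel_center (a point): Centre of the U-channel's 60 x 40 x 32 mm outline, 16 mm from the back's outer face.
- solid_block: Bystander: solid aluminium block 60 x 40 x 32 mm, origin at the centre of its underside.
- angle: Bystander: aluminium angle 60 x 40 mm foot, 38 mm high, origin at the centre of its underside.
- scriber: Bystander: small scriber 120 mm long lying flat.
- clear_patch (a point): Point on the bench at the middle of a clear patch, about 70 mm free around it.
There are look-alikes about, which are no part of the job. What is shaped like the channel but blue is not meant.

How it is judged:
By the outcome, as a careful person would: the job done as asked, in the order asked, and still so for the second after the job is handed in, with the robot touching nothing.
It also fails if it takes over 72 s, if anything falls off the work surface, if the arm or the gripper's body presses on something with over 40 N, if the wrist force passes 120 N, or if a joint passes its speed limit or range.

## Robot

A 6-joint arm with a two-finger parallel gripper is mounted at the origin on the work surface. World frame = base frame: x ahead of the robot, y to its left, z up, the work surface at z = 0. Lengths are in m, angles in rad, forces in N, time in s.
With the tool pointing down it reaches from about 0.35 to 0.775 m from the base axis. Payload 5.5 kg.
Tool frame: the origin (TCP) lies between the finger pads; the fingertips stand 19 mm ahead of it and the grasp point (between the pads) is the TCP; z points along the fingers, x is the direction in which the jaws open and shut, and the axes are right-handed (so a half turn about z gives the same grasp; the last joint's range is limited). The gripper opens to 85 mm and grips with 20 to 120 N. Pads are 22 mm wide; open, the fingers measure 114 mm over their backs; the gripper's body (76 mm by 85 mm) begins 54 mm behind the grasp point. The pads swing forward as they close: fully open they stand 13 mm farther back than shut.
Start: joints at [-1.398, 0.313, 0.046, 1.304, 0, 1.431], TCP at [0.177, -0.547, 0.25] pointing down, gripper open.
Joint ranges: [-2.76, 2.76], [-0.86, 1.69], [-1.03, 1.26], [-2.2, 2.34], [-1.47, 1.5], [-3.14, 3.14]. Speed limits (rad/s): [2.57, 2.57, 3.14, 3.14, 3.14, 3.14].

## Interface

Orientations are given as a unit quaternion [w, x, y, z].
In Python, from workcell import env gives the robot as it stands. The module is installed in compiled form; this text tells all that it offers.
- The arm moves only by the tool carry_out, never from a script. Its argument "steps" is a list of rows, each a list of 7 numbers: the gripper command: -1 is shut, 1 is fully open, values between are in proportion, then the shift along the tool's x, y, z in m, then the turn, a rotation vector about the tool's x, y, z in rad. A call has 1 to 20 rows; each row shifts and turns the commanded pose from where the row before left it, along the tool's axes as they then stand; what a row does not reach is not made up. A row lasts 1/8 s, in which the tool goes at most 62.5 mm and 10.7 degrees, less where a joint would pass 70% of its speed; a pose out of reach is approached as far as the arm can. A call with a gripper value outside its range is refused whole. The fingers move at their own pace and stop on an object; "grip_force" is the grip in N (left out, the last holds). Time passes only in rows, so rows that do not move let the fingers close. It gives the time, the measured TCP pose, the force and the opening at its end, in the units of the state.
- env.get_state(): the state, without advancing time (a new reading comes with each control period).
- env.read_camera(name): name is "scene" or "top" or "wrist"; returns a dict with "color" (384x512x3 uint8, red, green, blue), "K" (3x3 intrinsics, pixels), "R" (3x3) and "t" (3): a world point X has camera coordinates R X + t. Camera axes: x right, y down, z forward; pixel columns grow to the right and rows downward; lengths in m; the calibration is good to about 2 mm. A picture is of the moment at which its call begins. There is no depth.
- env.hand_in(): hands the job in, once; it reports no verdict.
The state is a dict: "clock": time; "joint_pos": joint angles; "qvel": joint speeds; "tau": joint torques, N m; "tcp_pos": TCP position; "orientation": TCP orientation; "wrist_force": force on the tool from outside, world axes, zero at the start; "ft_torque": the same for the moment, N m; "finger_gap": finger opening in m.
Only numpy, scipy, OpenCV 4.12 (cv2) and the standard library are available. Lean on these libraries where they do the work, as an engineer would, in place of code of your own. Each camera call takes 0.05 s, during which the arm holds its last target. There are 200 camera calls.

## Working session

There is one attempt and no reset: what is moved stays moved. The work goes in short steps, Python scripts to look and compute and a tool call to move; the robot and the scene stay as the last step left them, time stands still between calls to the robot, and variables do not carry over. Pictures are saved under pics/ and viewed, about 8 in all and at most 12, crops included, and the job is handed in when it is done.

Besides the shell and the picture viewer there is one more tool, called after "Request:" by a JSON object that holds its "fn" and its "kwargs", one argument or row to a line. carry_out: Moves the arm, as the interface text tells. Its arguments: {"type":"object","properties":{"steps":{"type":"array","items":{"type":"array","items":{"type":"number"}}},"grip_force":{"type":"number"}},"required":["steps"]}

```bash
mkdir -p pics; python3 - <<'E'
from workcell import env
import cv2,numpy as np
s=env.get_state();print({k:np.round(v,4).tolist() for k,v in s.items()})
for n in("top","scene"):
    c=env.read_camera(n);cv2.imwrite(f"pics/{n}0.png",cv2.resize(c["color"][:,:,::-1],(800,600),interpolation=cv2.INTER_CUBIC))
    print(n,c["K"],c["R"],c["t"])
E
```

```text
{'clock': 0.0, 'joint_pos': [-1.3976, 0.314, 0.045, 1.3036, -0.0, 1.4312], 'qvel': [-0.0, 0.0002, -0.0003, 0.0002, -0.0003, -0.0001], 'tau': [0.0003, -48.063, 29.8531, 0.0193, -0.0002, -0.0], 'tcp_pos': [0.1768, -0.5466, 0.2494], 'orientation': [-0.0006, 0.8086, -0.5883, -0.0007], 'wrist_force': [0.4713, 0.7552, -0.7576], 'ft_torque': [-0.0409, 0.0679, 0.0232], 'finger_gap': 0.0856}
top [[470.20050384   0.         253.63388529]
 [  0.         470.20050384 202.68055308]
 [  0.           0.           1.        ]] [[-0.01377589 -0.99987725 -0.00746355]
 [-0.99919594  0.01404681 -0.03755211]
 [ 0.03765234  0.00694024 -0.9992668 ]] [-0.02295433  0.48457353  1.14948009]
scene [[461.45214873   0.         253.35875646]
 [  0.         461.45214873 195.98049623]
 [  0.           0.           1.        ]] [[ 0.51151408  0.85913282 -0.0156247 ]
 [ 0.65172408 -0.39974854 -0.6445594 ]
 [-0.56000809  0.31951822 -0.76439456]] [-0.22863784 -0.25717911  1.56814105]
```

View pics/top0.png

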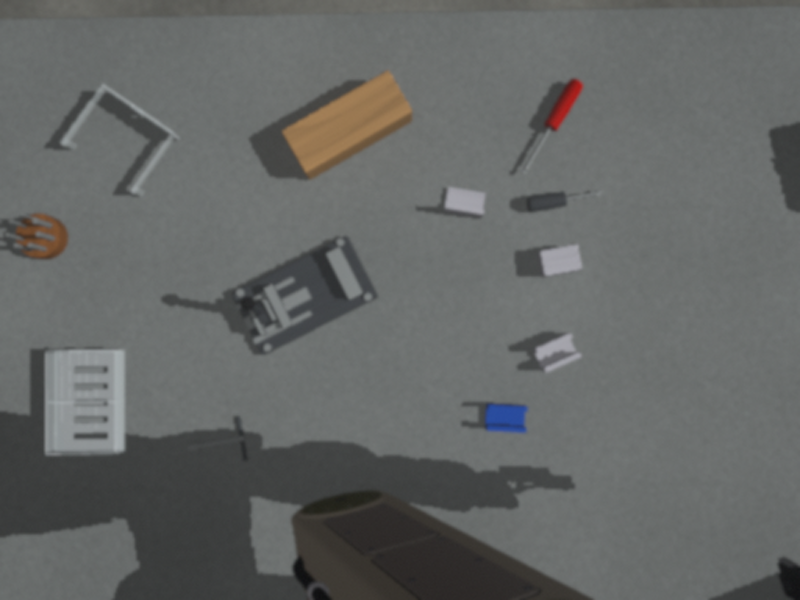

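View pics/scene0.png

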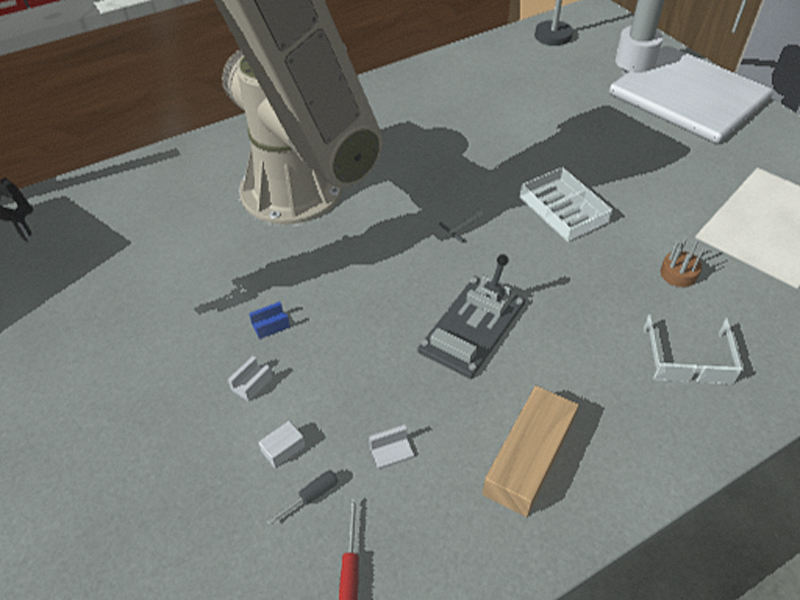

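The top view shows the aluminium channel at about (558,352), the solid block at (561,260) and the angle at (465,200). The scriber is at (560,200), the blue look-alike at (506,418) and the fixture around (305,295). Of these, only (558,352) is an aluminium U with an open slot. I'll confirm that in an enlarged crop.

```bash
cat > h.py <<'E'
from workcell import env
import cv2,numpy as np
from scipy.spatial.transform import Rotation as Rn
def ray(c,u,v,z):
    d=c["R"].T@np.linalg.inv(c["K"])@[u,v,1]; o=-c["R"].T@c["t"]
    return o+d*(z-o[2])/d[2]
def proj(c,X):
    p=c["K"]@(c["R"]@np.asarray(X,float)+c["t"]);return p[:2]/p[2]
def crop(c,x0,y0,w,h,f):
    return cv2.resize(np.ascontiguousarray(c["color"][y0:y0+h,x0:x0+w,::-1]),None,fx=f,fy=f,interpolation=cv2.INTER_CUBIC)
E
python3 - <<'E'
from h import *
c=env.read_camera("top")
a=crop(c,325,205,60,40,6); b=crop(c,140,145,110,85,7)
im=np.zeros((600,800,3),np.uint8); 
a=crop(c,320,205,66,40,6.0); b=crop(c,140,145,110,85,4)
# left: fixture x4 at (0,0) ; right: channel x5.. at (0,345)
im[:340,:440]=b; im[345:585,:396]=a
s=env.read_camera("scene"); im[:340,445:795]=crop(s,265,155,70,68,5); im[345:595,400:800]=crop(s,130,215,80,50,5)
cv2.imwrite("pics/c1.png",im)
E
```

```text
(no output)
```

View pics/c1.png

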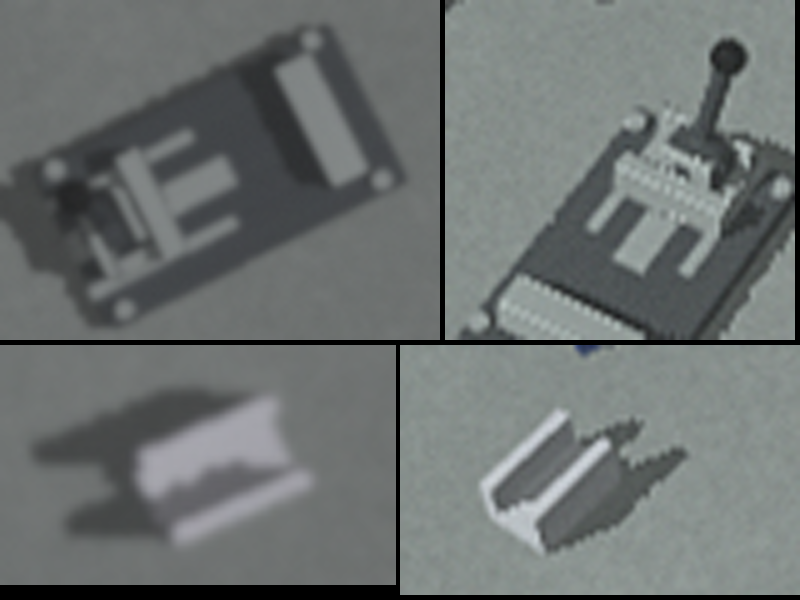

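The crops confirm it: the channel at top-view native pixels of about (358,225) is aluminium with an open slot. In the fixture crop, the fixed jaw is the bar at right and the lever stands upright at left. Next I'll fit the poses.

```bash
cat > fit.py <<'E'
from h import *
from scipy.optimize import least_squares
def fit(obs,x0):
    # obs: (cam, [u,v], local xyz)
    def f(p):
        cs,sn=np.cos(p[2]),np.sin(p[2])
        return np.concatenate([proj(c,[p[0]+cs*X[0]-sn*X[1],p[1]+sn*X[0]+cs*X[1],X[2]])-uv for c,uv,X in obs])
    r=least_squares(f,x0,loss="soft_l1");return r.x,f(r.x).reshape(-1,2)
E
python3 - <<'E'
from fit import *
T=env.read_camera("top");S=env.read_camera("scene")
t4=lambda u,v:np.array([140+u/4,145+v/4]); t6=lambda u,v:np.array([320+u/6,205+(v-345)/6])
s5=lambda u,v:np.array([130+(u-400)/5,215+(v-345)/5]); sf=lambda u,v:np.array([265+(u-445)/5,155+v/5])
o=[(T,t4(330,27),(.055,-.0725,.016)),(T,t4(407,180),(-.055,-.0725,.016)),(T,t4(100,325),(-.055,.1325,.016)),
(T,t4(273,68),(.04,-.03,.038)),(T,t4(308,50),(.04,-.054,.038)),(T,t4(367,172),(-.04,-.054,.038)),(T,t4(335,187),(-.04,-.03,.038)),
(S,sf(729,57),(0,.102,.1255))]
p,r=fit(o,[.45,.2,.4]);print("fix",p.round(4),np.degrees(p[2]));print(r.round(1))
o=[(T,t6(313,482),(-.03,.02,.032)),(T,t6(178,547),(.03,.02,.032)),(T,t6(138,450),(.03,-.02,.032)),(T,t6(278,393),(-.03,-.02,.032)),
(S,s5(480,485),(-.03,-.02,.032)),(S,s5(560,408),(.03,-.02,.032)),(S,s5(610,440),(.03,.02,.032)),(S,s5(545,552),(-.03,.02,0))]
q,r=fit(o,[.33,-.25,2.0]);print("ch",q.round(4),np.degrees(q[2]));print(r.round(1))
for n,u in(("block",(561,260)),("angle",(465,200)),("blue",(506,418)),("patch?",(430,330))):print(n,ray(T,u[0]*.64,u[1]*.64,.0).round(3))
E
```

```text
fix [0.5346 0.0887 0.418 ] 23.949212264083187
[[ 0.1 -1.6]
 [-0.4  0.7]
 [ 0.2 -0.5]
 [ 0.3 -0.2]
 [ 0.6  0.1]
 [-0.3 -0.3]
 [-1.4  0.1]
 [-3.  -3.3]]
ch [ 0.4249 -0.2797  1.9586] 112.2169358120304
[[  0.4   0.4]
 [ -0.   -0.6]
 [  0.    0.2]
 [ -0.4  -0. ]
 [  9.    6.5]
 [  9.1   6.6]
 [-11.7  -7. ]
 [-12.5  -7.7]]
block [ 0.571 -0.293  0.   ]
angle [ 0.67  -0.142  0.   ]
blue [ 0.322 -0.201  0.   ]
patch? [ 0.463 -0.083  0.   ]
```

```bash
cat >> h.py <<'E'
FX=np.array([.5346,.0887]);FY=.418
def tool(yaw,lean,up=0):
    """tool x along yaw (deg), body leaning toward yaw+90 by lean deg (negative: other way)"""
    y,a=np.radians([yaw,lean]);x=np.array([np.cos(y),np.sin(y),0]);d=np.array([-np.sin(y),np.cos(y),0])
    z=-np.sin(a)*d-np.cos(a)*np.array([0,0,1]);return np.stack([x,np.cross(z,x),z],1)
def cur():
    s=env.get_state();w,x,y,z=s["orientation"];return s,np.array(s["tcp_pos"]),Rn.from_quat([x,y,z,w]).as_matrix()
def go(p,R,label=""):
    s,p0,R0=cur();d=np.asarray(p)-p0;rv=Rn.from_matrix(R0.T@R).as_rotvec()
    print(label,"shift(tool now)",(R0.T@d).round(4),"shift(tool after)",(R.T@d).round(4),"turn",rv.round(3),"n>=",int(np.ceil(np.linalg.norm(rv)/.186)))
E
python3 - <<'E'
from fit import *
T=env.read_camera("top");S=env.read_camera("scene")
t6=lambda u,v:np.array([320+u/6,205+(v-345)/6]);s5=lambda u,v:np.array([130+(u-400)/5,215+(v-345)/5])
o=[(T,t6(313,482),(-.03,.02,.032)),(T,t6(178,547),(.03,.02,.032)),(T,t6(138,450),(.03,-.02,.032)),(T,t6(278,393),(-.03,-.02,.032)),
(S,s5(480,485),(-.03,.02,.032)),(S,s5(560,408),(.03,.02,.032)),(S,s5(610,440),(.03,-.02,.032)),(S,s5(545,552),(-.03,-.02,0))]
q,r=fit(o,[.42,-.28,2.0]);print("ch",q.round(4),np.degrees(q[2]));print(r.round(1))
yw=np.degrees(q[2])-90;R=tool(yw,45);go(np.r_[q[:2],.024]-R[:,2]*.12,R)
E
```

```text
ch [ 0.426  -0.2784  1.9746] 113.13429191893174
[[-0.1 -0.3]
 [-0.4 -1. ]
 [-0.6 -0. ]
 [-1.2 -0.6]
 [-1.2 -0.8]
 [-1.3 -0.5]
 [-0.3  0.2]
 [-0.9 -0. ]]
 shift(tool now) [-0.2635 -0.312   0.1414] shift(tool after) [ 0.3346 -0.2654 -0.0656] turn [-0.593  0.649 -1.567] n>= 10
```

Request:
{"fn": "carry_out", "kwargs": {
  "steps": [
    [1,-0.0264,-0.0312,0.0141,0,0,0],
    [1,-0.0264,-0.0312,0.0141,0,0,0],
    [1,-0.0264,-0.0312,0.0141,0,0,0],
    [1,-0.0264,-0.0312,0.0141,0,0,0],
    [1,-0.0264,-0.0312,0.0141,0,0,0],
    [1,-0.0264,-0.0312,0.0141,0,0,0],
    [1,-0.0264,-0.0312,0.0141,0,0,0],
    [1,-0.0264,-0.0312,0.0141,0,0,0],
    [1,-0.0264,-0.0312,0.0141,0,0,0],
    [1,-0.0264,-0.0312,0.0141,0,0,0],
    [1,0,0,0,-0.0593,0.0649,-0.1567],
    [1,0,0,0,-0.0593,0.0649,-0.1567],
    [1,0,0,0,-0.0593,0.0649,-0.1567],
    [1,0,0,0,-0.0593,0.0649,-0.1567],
    [1,0,0,0,-0.0593,0.0649,-0.1567],
    [1,0,0,0,-0.0593,0.0649,-0.1567],
    [1,0,0,0,-0.0593,0.0649,-0.1567],
    [1,0,0,0,-0.0593,0.0649,-0.1567],
    [1,0,0,0,-0.0593,0.0649,-0.1567],
    [1,0,0,0,-0.0593,0.0649,-0.1567]
  ],
  "grip_force": 50
}}

```text
clock: 2.9
tcp_pos: [0.4062, -0.1966, 0.1197]
orientation: [0.372, 0.907, 0.186, 0.068]
wrist_force: [0.3, -0.8, 1.3]
finger_gap: 0.0855
```

```bash
python3 - <<'E'
from h import *
s,p,R0=cur();print(s["clock"],p,s["joint_pos"].round(2) if hasattr(s["joint_pos"],'round') else s["joint_pos"])
R=tool(23.1,45);go(np.array([.426,-.2784,.024])-R[:,2]*.12,R,"pre");go(np.array([.426,-.2784,.024]),R,"grasp")
c=env.read_camera("wrist")
im=c["color"][:,:,::-1].copy()
q=[.426,-.2784,1.9746];cs,sn=np.cos(q[2]),np.sin(q[2])
for a in(-.03,.03):
  for b in(-.02,.02):
    u=proj(c,[q[0]+cs*a-sn*b,q[1]+sn*a+cs*b,.032]);print(u.round(0));cv2.circle(im,tuple(int(k) for k in u),2,(0,0,255),-1)
cv2.imwrite("pics/w1.png",im)
E
```

```text
2.9 [ 0.40615802 -0.19661643  0.11969078] [-0.29 -0.04 -1.03  0.04 -0.58  0.72]
pre shift(tool now) [-0.0137 -0.009   0.0067] shift(tool after) [-0.0138 -0.009   0.0064] turn [-0.011  0.014  0.006] n>= 1
grasp shift(tool now) [-0.012  -0.0077  0.1266] shift(tool after) [-0.0138 -0.009   0.1264] turn [-0.011  0.014  0.006] n>= 1
[265. 204.]
[223. 203.]
[266. 171.]
[214. 171.]
```

View pics/w1.png

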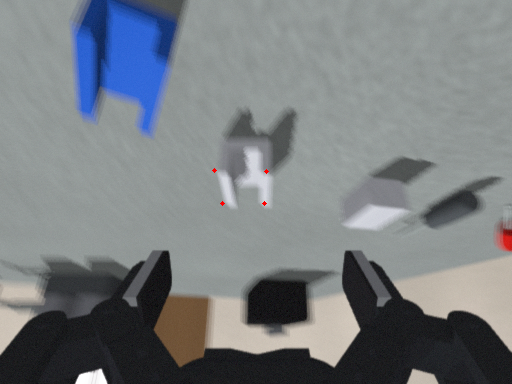

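Request:
{"fn": "carry_out", "kwargs": {
  "steps": [
    [1,0,0,0,-0.011,0.014,0.006],
    [1,-0.006,-0.005,0.03,0,0,0],
    [1,-0.005,-0.004,0.03,0,0,0],
    [1,0,0,0.03,0,0,0],
    [1,0,0,0.03,0,0,0],
    [1,0,0,0,0,0,0]
  ]
}}

```text
clock: 3.7
tcp_pos: [0.446, -0.2706, 0.0388]
orientation: [0.366, 0.912, 0.177, 0.062]
wrist_force: [-0.3, 0.8, 0.2]
finger_gap: 0.0857
```

```bash
python3 - <<'E'
from h import *
s,p,R0=cur();print(s["clock"],p,np.round(s["joint_pos"],2))
R=tool(23.1,45);go(np.array([.427,-.277,.024]),R,"grasp")
E
```

```text
3.7 [ 0.44602871 -0.27061751  0.03882518] [-0.44  0.25 -1.03 -0.31 -0.5   0.59]
grasp shift(tool now) [-0.0198 -0.0112  0.0102] shift(tool after) [-0.02   -0.0116  0.0094] turn [-0.025  0.03  -0.007] n>= 1
```

```bash
python3 - <<'E'
from h import *
for L in(30,25):
    R=tool(23.1,L);go(np.array([.427,-.277,.026]),R,"grasp%d"%L)
E
```

```text
grasp30 shift(tool now) [-0.0198 -0.0098  0.0088] shift(tool after) [-0.02   -0.0078  0.0103] turn [ 0.236  0.029 -0.011] n>= 2
grasp25 shift(tool now) [-0.0198 -0.0098  0.0088] shift(tool after) [-0.02   -0.0069  0.0109] turn [ 0.324  0.028 -0.013] n>= 2
```

Request:
{"fn": "carry_out", "kwargs": {
  "steps": [
    [1,0,0,0,0.118,0.014,-0.005],
    [1,0,0,0,0.118,0.014,-0.005],
    [1,-0.01,-0.004,0,0,0,0],
    [1,-0.01,-0.004,0.005,0,0,0],
    [1,0,0,0.005,0,0,0]
  ]
}}

```text
clock: 4.32
tcp_pos: [0.4256, -0.2746, 0.0266]
orientation: [0.255, 0.946, 0.194, 0.052]
wrist_force: [-0.6, -0.7, 0.2]
finger_gap: 0.0857
```

```bash
python3 - <<'E'
from h import *
s,p,R0=cur();print(s["clock"],p,np.round(s["joint_pos"],2))
for L in(30,25):
    R=tool(23.1,L);go(np.array([.427,-.277,.026]),R,"grasp%d"%L)
E
```

```text
4.325 [ 0.42563879 -0.2746474   0.02662081] [-0.58  0.2  -0.93 -0.   -0.28  0.52]
grasp30 shift(tool now) [0.0003 0.002  0.0019] shift(tool after) [0.0003 0.002  0.0019] turn [ 0.002 -0.     0.002] n>= 1
grasp25 shift(tool now) [0.0003 0.002  0.0019] shift(tool after) [0.0003 0.0022 0.0017] turn [ 0.089 -0.     0.002] n>= 1
```

Request:
{"fn": "carry_out", "kwargs": {
  "steps": [
    [-1,0,0,0,0,0,0],
    [-1,0,0,0,0,0,0],
    [-1,0,0,0,0,0,0],
    [-1,0,0,0,0,0,0],
    [-1,0,0,0,0,0,0],
    [-1,0,0,0,0,0,0],
    [-1,0,0.02,-0.035,0,0,0],
    [-1,0,0.02,-0.035,0,0,0],
    [-1,0,0,0,0,0,0]
  ]
}}

```text
clock: 5.45
tcp_pos: [0.4303, -0.2772, 0.1128]
orientation: [0.258, 0.945, 0.194, 0.056]
wrist_force: [-0.7, -0.2, -1.6]
finger_gap: 0.0391
```

```bash
python3 - <<'E'
from h import *
s,p,R0=cur();print(s["clock"],p,np.round(s["joint_pos"],2),s["finger_gap"])
# standing spot
P=np.array([.47,-.10])
for L in(-60,):
    R=tool(23.1,L);go(np.r_[P,.10],R,"stand%d"%L)
E
```

```text
5.45 [ 0.43028012 -0.27716644  0.11284691] [-0.58  0.03 -0.81  0.26 -0.28  0.52] 0.039129643362279455
stand-60 shift(tool now) [ 0.1063 -0.1335 -0.0633] shift(tool after) [ 0.106  -0.0626  0.1341] turn [ 1.581 -0.005  0.004] n>= 9
```

Request:
{"fn": "carry_out", "kwargs": {
  "steps": [
    [-1,0.027,-0.033,-0.016,0,0,0],
    [-1,0.027,-0.033,-0.016,0,0,0],
    [-1,0.027,-0.033,-0.016,0,0,0],
    [-1,0.027,-0.033,-0.016,0,0,0],
    [-1,0,0,0,0.176,0,0],
    [-1,0,0,0,0.176,0,0],
    [-1,0,0,0,0.176,0,0],
    [-1,0,0,0,0.176,0,0],
    [-1,0,0,0,0.176,0,0],
    [-1,0,0,0,0.176,0,0],
    [-1,0,0,0,0.176,0,0],
    [-1,0,0,0,0.176,0,0],
    [-1,0,0,0,0.176,0,0],
    [-1,0,0,0,0,0,0]
  ]
}}

```text
clock: 7.2
tcp_pos: [0.4675, -0.0986, 0.0902]
orientation: [-0.498, 0.844, 0.171, -0.105]
wrist_force: [0.7, -0.0, -2.8]
finger_gap: 0.0392
```

```bash
python3 - <<'E'
from h import *
s,p,R0=cur();print(s["clock"],p,np.round(s["joint_pos"],2),s["finger_gap"])
P=np.array([.50,-.10])
R=tool(3,-60);go(np.r_[P,.06],R,"stand");go(np.r_[P,.035],R,"stand")
im=np.zeros((600,800,3),np.uint8)
T=env.read_camera("top");S=env.read_camera("scene");W=env.read_camera("wrist")
im[:300,:400]=cv2.resize(W["color"][:,:,::-1],(400,300));
u,v=proj(T,p).astype(int);im[:300,400:]=crop(T,u-50,v-38,100,75,4)
u,v=proj(S,p).astype(int);im[300:,:400]=crop(S,u-50,v-38,100,75,4)
cv2.imwrite("pics/m1.png",im)
E
```

```text
7.2 [ 0.46753298 -0.09864306  0.09016802] [-0.64  0.95  0.23  1.85  0.45  0.28] 0.039189039451248665
stand shift(tool now) [0.0295 0.033  0.0022] shift(tool after) [0.0324 0.0277 0.0124] turn [-0.019  0.31   0.167] n>= 2
stand shift(tool now) [0.0297 0.0549 0.0142] shift(tool after) [0.0324 0.0493 0.0249] turn [-0.019  0.31   0.167] n>= 2
```

View pics/m1.png

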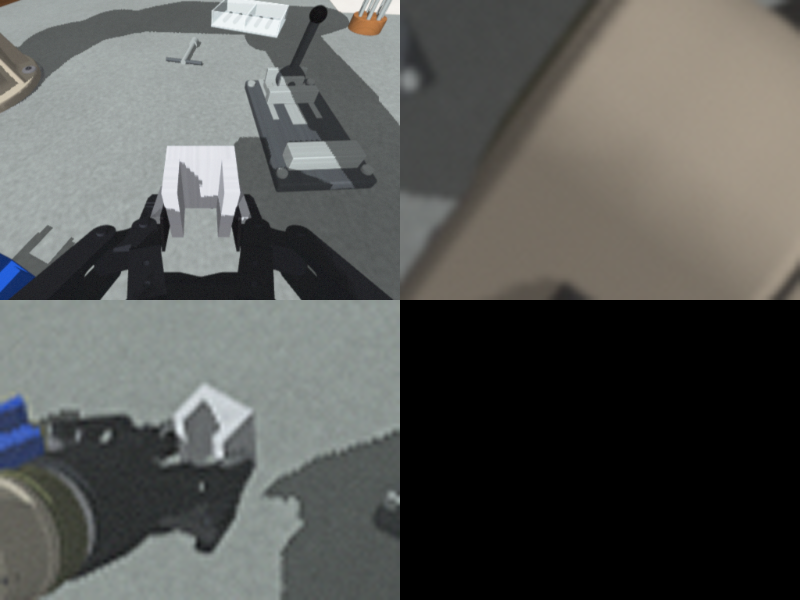

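The channel is held on end, slot facing the gripper. The wrist view at (200,190) and the scene crop at (215,425) both show it. I'll set it down.

Request:
{"fn": "carry_out", "kwargs": {
  "steps": [
    [-1,0.0147,0.018,0.001,0,0,0],
    [-1,0.0147,0.018,0.001,0,0,0],
    [-1,0,0,0,-0.009,0.155,0.084],
    [-1,0,0,0,-0.009,0.155,0.084],
    [-1,0,0,0,0,0,0],
    [-1,0,0.0104,0.006,0,0,0],
    [-1,0,0.0104,0.006,0,0,0],
    [-1,0,0,0,0,0,0]
  ]
}}

```text
clock: 8.35
tcp_pos: [0.5034, -0.1013, 0.0404]
orientation: [-0.497, 0.867, 0.026, -0.009]
wrist_force: [-0.6, 1.3, -0.4]
finger_gap: 0.0392
```

```bash
python3 - <<'E'
from h import *
s,p,R0=cur();print(s["clock"],p,np.round(s["joint_pos"],2),s["finger_gap"],s["wrist_force"]);print(R0.round(3))
R=tool(3,-60);go(np.r_[.5,-.1,.033],R,"stand")
S=env.read_camera("scene");u,v=proj(S,p).astype(int);cv2.imwrite("pics/m2.png",crop(S,u-40,v-30,80,60,8))
E
```

```text
8.35 [ 0.50339687 -0.10130707  0.04040071] [-0.72  0.92  0.06  1.58  0.67  0.47] 0.03922037840582512 [-0.60083974  1.31060209 -0.36201682]
[[ 0.998  0.037 -0.043]
 [ 0.055 -0.505  0.862]
 [ 0.01  -0.863 -0.506]]
stand shift(tool now) [-0.0034  0.0056  0.005 ] shift(tool after) [-0.0033  0.0057  0.005 ] turn [ 0.007 -0.002  0.01 ] n>= 1
```

View pics/m2.png

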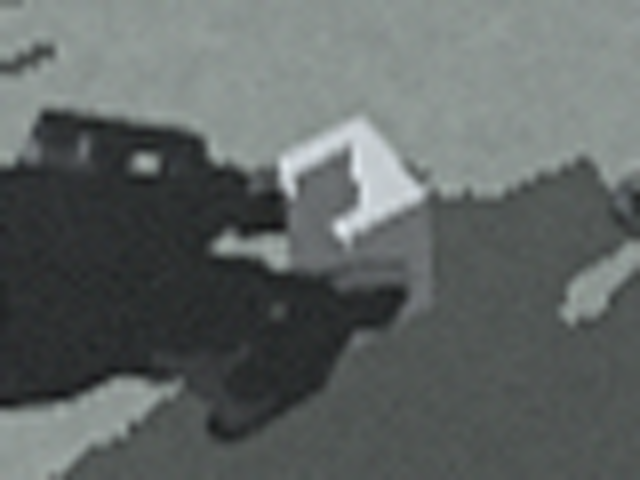

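Request:
{"fn": "carry_out", "kwargs": {
  "steps": [
    [-1,0,0.0018,0.001,0.007,0,0.01],
    [-1,0,0.0018,0.001,0,0,0],
    [-1,0,0,0,0,0,0]
  ]
}}

```text
clock: 8.78
tcp_pos: [0.5032, -0.102, 0.0374]
orientation: [-0.5, 0.866, 0.021, -0.011]
wrist_force: [-0.6, 0.0, -1.5]
finger_gap: 0.0392
```

Request:
{"fn": "carry_out", "kwargs": {
  "steps": [
    [-1,0,0.0009,0.0005,0,0,0],
    [-1,0,0.0009,0.0005,0,0,0],
    [-1,0,0,0,0,0,0]
  ]
}}

```text
clock: 9.15
tcp_pos: [0.5032, -0.102, 0.0356]
orientation: [-0.5, 0.866, 0.021, -0.011]
wrist_force: [1.1, -0.2, -0.9]
finger_gap: 0.0388
```

Request:
{"fn": "carry_out", "kwargs": {
  "steps": [
    [-1,0,0.0009,0.0005,0,0,0],
    [-1,0,0.0009,0.0005,0,0,0],
    [-1,0,0,0,0,0,0]
  ]
}}

```text
clock: 9.52
tcp_pos: [0.5032, -0.102, 0.0335]
orientation: [-0.5, 0.866, 0.021, -0.011]
wrist_force: [-0.6, -0.1, -2.0]
finger_gap: 0.0389
```

Request:
{"fn": "carry_out", "kwargs": {
  "steps": [
    [-1,0,0.0009,0.0005,0,0,0],
    [-1,0,0.0009,0.0005,0,0,0],
    [-1,0,0,0,0,0,0]
  ]
}}

```text
clock: 9.9
tcp_pos: [0.5032, -0.102, 0.0314]
orientation: [-0.5, 0.866, 0.021, -0.011]
wrist_force: [0.2, 1.2, -2.1]
finger_gap: 0.0385
```

Request:
{"fn": "carry_out", "kwargs": {
  "steps": [
    [-1,0,0.0009,0.0005,0,0,0],
    [-1,0,0.0009,0.0005,0,0,0],
    [-1,0,0,0,0,0,0]
  ]
}}

```text
clock: 10.28
tcp_pos: [0.5033, -0.1021, 0.0303]
orientation: [-0.5, 0.866, 0.021, -0.011]
wrist_force: [-0.4, -0.8, 4.9]
finger_gap: 0.0392
```

```bash
python3 - <<'E'
from h import *
s,p,R0=cur();print(s["clock"],p,s["finger_gap"],s["wrist_force"]);print(R0[:,2].round(3))
S=env.read_camera("scene");u,v=proj(S,p).astype(int);cv2.imwrite("pics/m3.png",crop(S,u-40,v-30,80,60,8))
E
```

```text
10.275 [ 0.50331847 -0.10208377  0.03027929] 0.039187918885227185 [-0.44823602 -0.76263596  4.90134129]
[-0.04   0.865 -0.499]
```

View pics/m3.png

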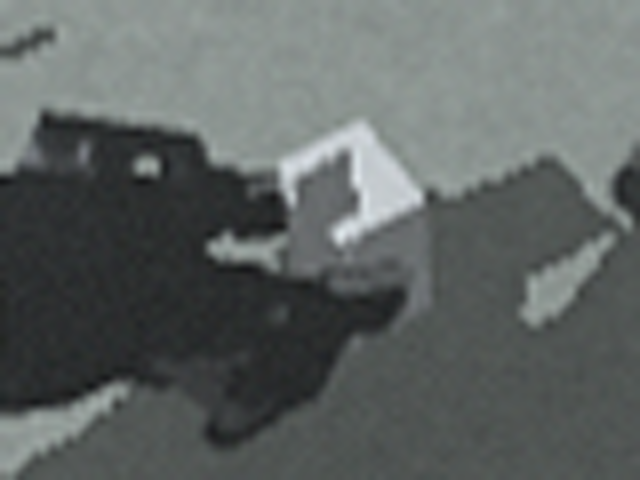

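Request:
{"fn": "carry_out", "kwargs": {
  "steps": [
    [1,0,0,0,0,0,0],
    [1,0,0,0,0,0,0],
    [1,0,0,0,0,0,0],
    [1,0,0,0,0,0,0],
    [1,0,-0.01,-0.006,0,0,0],
    [1,0,-0.035,-0.02,0,0,0],
    [1,0,-0.035,-0.02,0,0,0],
    [1,0,-0.02,-0.0115,0,0,0],
    [1,0,0,0,-0.183,0,0],
    [1,0,0,0,-0.183,0,0],
    [1,0,0,0,-0.183,0,0],
    [1,0,0,0,-0.183,0,0],
    [1,0,0,0,-0.183,0,0],
    [1,0,0,0,-0.183,0,0],
    [1,0,0,0,-0.183,0,0],
    [1,0,0,0,-0.183,0,0],
    [1,0,0,0,-0.183,0,0],
    [1,0,0,0,-0.183,0,0]
  ]
}}

```text
clock: 12.58
tcp_pos: [0.5033, -0.1014, 0.1467]
orientation: [0.384, 0.923, 0.022, 0.012]
wrist_force: [-0.6, -1.2, -1.2]
finger_gap: 0.0849
```

```bash
python3 - <<'E'
from h import *
s,p,R0=cur();print(s["clock"],p,np.round(s["joint_pos"],2),s["finger_gap"])
R=tool(2.6,45);go([.502,-.084,.100],R,"above");go([.502,-.084,.031],R,"grasp")
W=env.read_camera("wrist");im=W["color"][:,:,::-1].copy()
for a in(-.02,.02):
  for b in(-.1074,-.0754):
    u=proj(W,[.502+a,b,.06]);cv2.circle(im,tuple(int(k) for k in u),2,(0,0,255),-1)
cv2.imwrite("pics/w2.png",im)
E
```

```text
12.575 [ 0.50328339 -0.10136406  0.14674648] [ 0.04  0.31 -0.45  0.79 -0.79  1.55] 0.08488287340409845
above shift(tool now) [-0.0007 -0.0454  0.0206] shift(tool after) [-0.0005 -0.0454  0.0207] turn [ 0.003 -0.007 -0.001] n>= 1
grasp shift(tool now) [-0.0011 -0.0944  0.0692] shift(tool after) [-0.0005 -0.0942  0.0695] turn [ 0.003 -0.007 -0.001] n>= 1
```

View pics/w2.png

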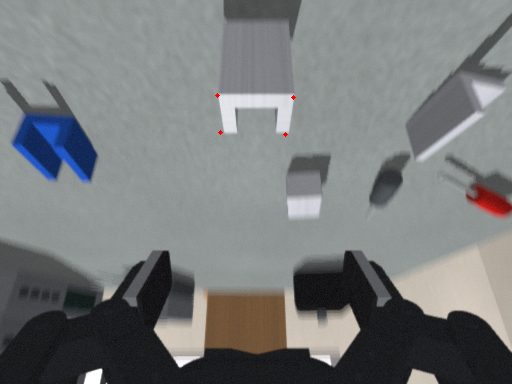

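The piece stands on its end at (256,60), back towards the gripper, and the predicted corners match to about 3 px. I'll regrasp it from the back side.

Request:
{"fn": "carry_out", "kwargs": {
  "steps": [
    [1,0.0005,-0.0236,0.0173,0.003,-0.007,0],
    [1,0,-0.0236,0.0173,0,0,0],
    [1,0,-0.0236,0.0173,0,0,0],
    [1,0,-0.0236,0.0173,0,0,0],
    [1,0,0,0,0,0,0],
    [-1,0,0,0,0,0,0],
    [-1,0,0,0,0,0,0],
    [-1,0,0,0,0,0,0],
    [-1,0,0,0,0,0,0],
    [-1,0,0,0,0,0,0],
    [-1,0,0,0,0,0,0]
  ]
}}

```text
clock: 14.0
tcp_pos: [0.5034, -0.0837, 0.0306]
orientation: [0.381, 0.924, 0.02, 0.008]
wrist_force: [-1.3, 1.3, 8.2]
finger_gap: 0.0393
```

```bash
python3 - <<'E'
from h import *
s,p,R0=cur();print(s["clock"],p,np.round(s["joint_pos"],2),s["finger_gap"],s["wrist_force"])
print(R0.T@[0,0,.12])
E
```

```text
14.0 [ 0.50336109 -0.08365451  0.03055728] [ 0.07  0.49 -0.53  0.58 -0.78  1.61] 0.03925612211852631 [-1.3270474   1.27586229  8.17711833]
[-8.77233081e-05  8.45057956e-02 -8.51983733e-02]
```

Request:
{"fn": "carry_out", "kwargs": {
  "steps": [
    [-1,0,0.0282,-0.0284,0,0,0],
    [-1,0,0.0282,-0.0284,0,0,0],
    [-1,0,0.0282,-0.0284,0,0,0],
    [-1,0,0,0,0.1745,0,0],
    [-1,0,0,0,0.1745,0,0],
    [-1,0,0,0,0.1745,0,0],
    [-1,0,0,0,0.1745,0,0],
    [-1,0,0,0,0.1745,0,0],
    [-1,0,0,0,0.1745,0,0],
    [-1,0,0,0,0.1745,0,0],
    [-1,0,0,0,0.1745,0,0],
    [-1,0,0,0,0.1745,0,0],
    [-1,0,0,0,0,0,0]
  ]
}}

```text
clock: 15.62
tcp_pos: [0.502, -0.0854, 0.1455]
orientation: [-0.387, 0.922, 0.017, -0.012]
wrist_force: [0.4, 0.4, -0.8]
finger_gap: 0.0397
```

```bash
python3 - <<'E'
from h import *
s,p,R0=cur();print(s["clock"],p,np.round(s["joint_pos"],2),s["finger_gap"])
lean=np.degrees(np.arcsin(-R0[:,2]@[-R0[1,0],R0[0,0],0]));print("lean",lean)
R=tool(23.95,-45);d=np.array([-np.sin(FY),np.cos(FY)])
P=FX+d*.003
go(np.r_[P,.15],R,"over");go(np.r_[P,.042],R,"down")
E
```

```text
15.625 [ 0.50198282 -0.08540766  0.14550876] [-0.65  0.61 -0.03  1.51  0.58  0.71] 0.03967393121854832
lean -45.511389146170984
over shift(tool now) [ 0.0384 -0.1264  0.1218] shift(tool after) [ 0.1005 -0.1084  0.1021] turn [-0.011 -0.262 -0.273] n>= 3
down shift(tool now) [ 0.0394 -0.0494  0.1974] shift(tool after) [ 0.1005 -0.0321  0.1785] turn [-0.011 -0.262 -0.273] n>= 3
```

Request:
{"fn": "carry_out", "kwargs": {
  "steps": [
    [-1,0.0096,-0.0316,0.0305,0,0,0],
    [-1,0.0096,-0.0316,0.0305,0,0,0],
    [-1,0.0096,-0.0316,0.0305,0,0,0],
    [-1,0.0096,-0.0316,0.0305,0,0,0],
    [-1,0,0,0,-0.003,-0.087,-0.091],
    [-1,0,0,0,-0.004,-0.087,-0.091],
    [-1,0,0,0,-0.004,-0.088,-0.091],
    [-1,0,0,0,0,0,0]
  ]
}}

```text
clock: 16.62
tcp_pos: [0.5344, 0.0946, 0.1539]
orientation: [-0.37, 0.905, 0.196, -0.077]
wrist_force: [-0.4, 0.0, -1.6]
finger_gap: 0.0394
```

```bash
python3 - <<'E'
from h import *
s,p,R0=cur();print(s["clock"],p,np.round(s["joint_pos"],2),s["finger_gap"])
R=tool(23.95,-45);d=np.array([-np.sin(FY),np.cos(FY)]);x=np.array([d[1],-d[0]])
P=FX+d*.003
go(np.r_[P,.07],R,"mid");go(np.r_[P,.042],R,"down")
W=env.read_camera("wrist");S=env.read_camera("scene");T=env.read_camera("top")
def mark(c):
    im=c["color"][:,:,::-1].copy()
    for X in [(-.055,-.0725,.016),(.055,-.0725,.016),(.055,.1325,.016),(-.055,.1325,.016),(.04,-.03,.038),(-.04,-.03,.038),(.035,.07,.038),(-.035,.07,.038)]:
        u=proj(c,np.r_[FX+x*X[0]+d*X[1],X[2]]);cv2.circle(im,tuple(int(round(k)) for k in u),1,(0,0,255),-1)
    return im
im=np.zeros((600,800,3),np.uint8)
w=mark(W);im[:,:400]=cv2.resize(w[:,56:456],(400,384))[:384].repeat(1,0) if 0 else 0
im[:384,:400]=w[:,60:460]
def cr(c,f,W_,H_):
    u,v=proj(c,np.r_[FX,.03]).astype(int);w_,h_=int(W_/f),int(H_/f)
    return cv2.resize(mark(c)[v-h_//2:v-h_//2+h_,u-w_//2:u-w_//2+w_],(W_,H_),interpolation=cv2.INTER_CUBIC)
im[:384,400:]=cr(S,4.,400,384)
im[384:,:300]=cr(T,3.,300,216)
cv2.imwrite("pics/f1.png",im)
E
```

```text
16.625 [0.53435587 0.09464284 0.15392339] [-0.27  0.65  0.08  1.56  0.57  0.71] 0.03937524014392181
mid shift(tool now) [-0.0027  0.0605  0.0582] shift(tool after) [-0.0022  0.0611  0.0576] turn [ 0.01  -0.001  0.008] n>= 1
down shift(tool now) [-0.0029  0.0801  0.0782] shift(tool after) [-0.0022  0.0809  0.0774] turn [ 0.01  -0.001  0.008] n>= 1
```

View pics/f1.png

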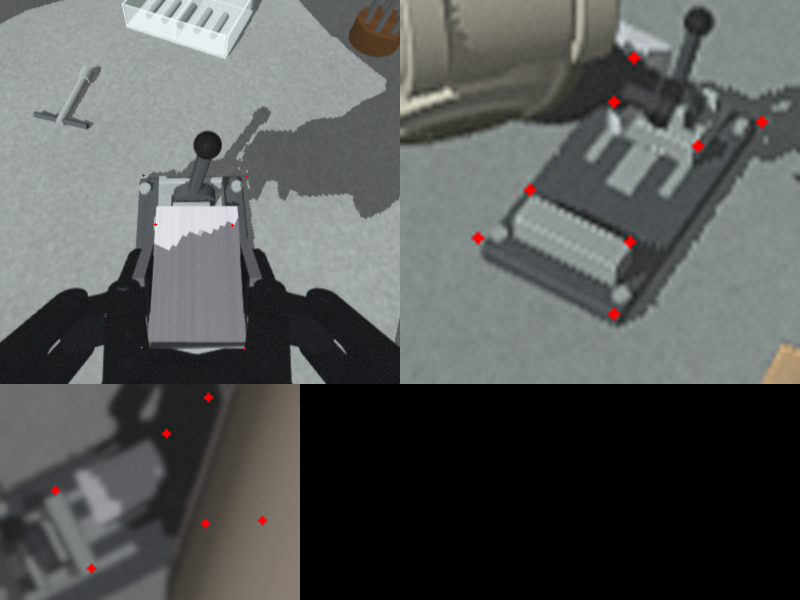

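```bash
python3 - <<'E'
from h import *
R=tool(23.95,-45);d=np.array([-np.sin(FY),np.cos(FY)]);x=np.array([d[1],-d[0]])
P=FX+d*.008+x*.001
go(np.r_[P,.06],R,"mid");go(np.r_[P,.044],R,"down")
E
```

```text
mid shift(tool now) [-0.0005  0.0637  0.0689] shift(tool after) [0.0001 0.0643 0.0684] turn [ 0.008 -0.002  0.006] n>= 1
down shift(tool now) [-0.0005  0.0749  0.0803] shift(tool after) [0.0001 0.0756 0.0797] turn [ 0.008 -0.002  0.006] n>= 1
```

Request:
{"fn": "carry_out", "kwargs": {
  "steps": [
    [-1,0,0,0,0.008,-0.002,0.006],
    [-1,0,0.0215,0.0228,0,0,0],
    [-1,0,0.0215,0.0228,0,0,0],
    [-1,0,0.0215,0.0228,0,0,0],
    [-1,0,0.006,0.006,0,0,0],
    [-1,0,0.003,0.003,0,0,0],
    [-1,0,0,0,0,0,0]
  ]
}}

```text
clock: 17.65
tcp_pos: [0.5328, 0.0958, 0.0472]
orientation: [-0.375, 0.904, 0.192, -0.08]
wrist_force: [0.5, 0.9, -1.5]
finger_gap: 0.0395
```

Request:
{"fn": "carry_out", "kwargs": {
  "steps": [
    [-1,0,0.0014,0.0014,0,0,0],
    [-1,0,0,0,0,0,0]
  ]
}}

```text
clock: 17.9
tcp_pos: [0.5327, 0.096, 0.045]
orientation: [-0.375, 0.904, 0.192, -0.08]
wrist_force: [-0.0, 0.1, -1.0]
finger_gap: 0.0395
```

Request:
{"fn": "carry_out", "kwargs": {
  "steps": [
    [-1,0,0.0011,0.0011,0,0,0],
    [-1,0,0,0,0,0,0]
  ]
}}

```text
clock: 18.15
tcp_pos: [0.5323, 0.0961, 0.0429]
orientation: [-0.375, 0.903, 0.192, -0.08]
wrist_force: [0.4, -0.2, -2.2]
finger_gap: 0.0393
```

Request:
{"fn": "carry_out", "kwargs": {
  "steps": [
    [-1,0,0.0011,0.0011,0,0,0],
    [-1,0,0,0,0,0,0]
  ]
}}

```text
clock: 18.4
tcp_pos: [0.5323, 0.0961, 0.0412]
orientation: [-0.375, 0.903, 0.192, -0.08]
wrist_force: [0.0, -1.1, -1.2]
finger_gap: 0.0393
```

Request:
{"fn": "carry_out", "kwargs": {
  "steps": [
    [-1,0,0.0008,0.0008,0,0,0],
    [-1,0,0,0,0,0,0]
  ]
}}

```text
clock: 18.65
tcp_pos: [0.5323, 0.096, 0.0401]
orientation: [-0.375, 0.903, 0.192, -0.08]
wrist_force: [-0.3, 0.8, -2.3]
finger_gap: 0.0396
```

Request:
{"fn": "carry_out", "kwargs": {
  "steps": [
    [-1,0,0.0008,0.0008,0,0,0],
    [-1,0,0,0,0,0,0]
  ]
}}

```text
clock: 18.9
tcp_pos: [0.5323, 0.096, 0.039]
orientation: [-0.375, 0.903, 0.192, -0.08]
wrist_force: [-0.4, 0.6, -1.4]
finger_gap: 0.0393
```

Request:
{"fn": "carry_out", "kwargs": {
  "steps": [
    [-1,0,0.0008,0.0008,0,0,0],
    [-1,0,0,0,0,0,0]
  ]
}}

```text
clock: 19.15
tcp_pos: [0.5324, 0.096, 0.0386]
orientation: [-0.375, 0.903, 0.192, -0.08]
wrist_force: [0.0, -1.2, 2.5]
finger_gap: 0.0391
```

Request:
{"fn": "carry_out", "kwargs": {
  "steps": [
    [-1,0,0.0008,0.0008,0,0,0],
    [-1,0,0,0,0,0,0]
  ]
}}

```text
clock: 19.4
tcp_pos: [0.5324, 0.096, 0.0385]
orientation: [-0.375, 0.903, 0.191, -0.08]
wrist_force: [-2.6, -3.3, 10.0]
finger_gap: 0.0393
```

Request:
{"fn": "carry_out", "kwargs": {
  "steps": [
    [1,0,0,0,0,0,0],
    [1,0,0,0,0,0,0],
    [1,0,0,0,0,0,0],
    [1,0,0,0,0,0,0],
    [1,0,-0.01,-0.01,0,0,0],
    [1,0,-0.034,-0.034,0,0,0],
    [1,0,-0.034,-0.034,0,0,0],
    [1,0,-0.034,-0.034,0,0,0],
    [-1,0,-0.036,0.036,0,0,0],
    [-1,0,-0.036,0.036,0,0,0],
    [-1,0,-0.036,0.036,0,0,0],
    [-1,0,0,0,-0.1745,0,0],
    [-1,0,0,0,-0.1745,0,0],
    [-1,0,0,0,-0.1745,0,0],
    [-1,0,0,0,-0.1745,0,0],
    [-1,0,0,0,-0.1745,0,0],
    [-1,0,0,0,-0.1745,0,0],
    [-1,0,0,0,-0.1745,0,0],
    [-1,0,0,0,-0.1745,0,0],
    [-1,0,0,0,-0.1745,0,0]
  ]
}}

```text
clock: 21.9
tcp_pos: [0.4705, 0.2361, 0.1976]
orientation: [0.375, 0.903, 0.192, 0.081]
wrist_force: [0.1, 0.2, -1.2]
finger_gap: -0.0002
```

```bash
python3 - <<'E'
from h import *
s,p,R0=cur();print(s["clock"],p,np.round(s["joint_pos"],2),s["finger_gap"],s["wrist_force"])
R=tool(23.95,45);d=np.array([-np.sin(FY),np.cos(FY)]);x=np.array([d[1],-d[0]])
print("fixture xy",(p[:2]-FX)@x,(p[:2]-FX)@d)
P=FX+d*.165
go(np.r_[P,.12],R,"mid");go(np.r_[P,.040],R,"down")
W=env.read_camera("wrist");S=env.read_camera("scene");T=env.read_camera("top")
im=np.zeros((600,800,3),np.uint8)
im[:384,:400]=W["color"][:,60:460,::-1]
def cr(c,f,W_,H_):
    u,v=proj(c,np.r_[FX+d*.02,.03]).astype(int);w_,h_=int(W_/f),int(H_/f);u0,v0=u-w_//2,v-h_//2;print(u0,v0)
    return crop(c,u0,v0,w_,h_,f)
im[:384,400:]=cr(S,4.,400,384)
im[384:600,:300]=cr(T,3.,300,216)
cv2.imwrite("pics/f2.png",im)
E
```

```text
21.9 [0.47053956 0.23612624 0.19756933] [ 0.68  0.44 -0.11  1.26 -0.76  1.93] -0.00024833592752293457 [ 0.08047251  0.1785053  -1.18944844]
fixture xy 0.0013002374737398764 0.16073750995945943
mid shift(tool now) [-0.0015 -0.058   0.0517] shift(tool after) [-0.0013 -0.0579  0.0518] turn [ 0.003 -0.003 -0.001] n>= 1
down shift(tool now) [-0.0017 -0.1147  0.1081] shift(tool after) [-0.0013 -0.1144  0.1084] turn [ 0.003 -0.003 -0.001] n>= 1
250 156
146 149
```

View pics/f2.png

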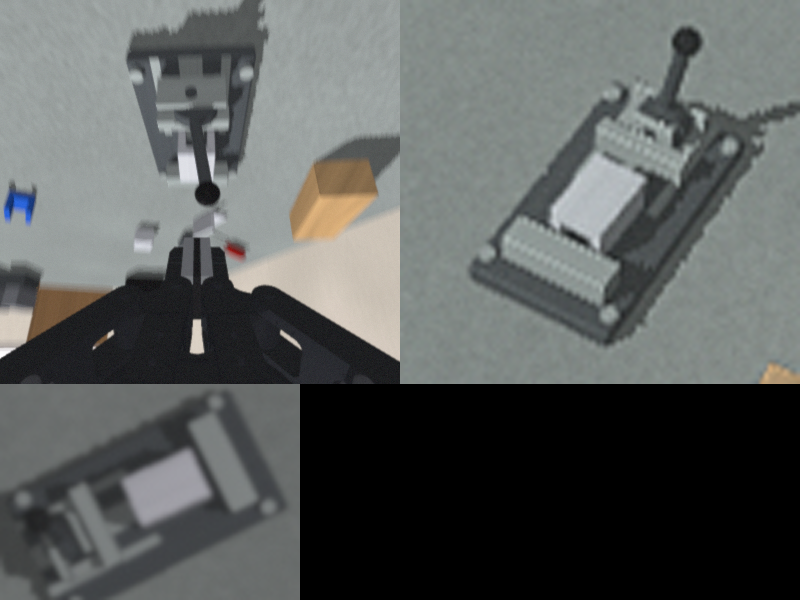

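The channel lies slot-down between the jaws, at (600,195) in the scene crop, and centred on the jaw line in the top crop. There is about 7 mm to the fixed jaw. Next I'll push the jaw from behind.

Request:
{"fn": "carry_out", "kwargs": {
  "steps": [
    [-1,-0.0015,-0.0286,0.0271,0.003,-0.003,0],
    [-1,0,-0.0286,0.0271,0,0,0],
    [-1,0,-0.0286,0.0271,0,0,0],
    [-1,0,-0.0286,0.0271,0,0,0],
    [-1,0,0,0,0,0,0]
  ]
}}

```text
clock: 22.68
tcp_pos: [0.4661, 0.2375, 0.0371]
orientation: [0.372, 0.905, 0.192, 0.075]
wrist_force: [0.4, -0.6, 0.0]
finger_gap: -0.0
```

```bash
python3 - <<'E'
from h import *
s,p,R0=cur();print(s["clock"],p,np.round(s["joint_pos"],2),s["wrist_force"])
R=tool(23.95,45);d=np.array([-np.sin(FY),np.cos(FY)]);x=np.array([d[1],-d[0]])
print("fixture xy",(p[:2]-FX)@x,(p[:2]-FX)@d)
for y in(.145,.105):go(np.r_[FX+d*y,.040],R,y)
E
```

```text
22.675 [0.46607784 0.23751936 0.03708603] [ 0.68  0.62 -0.27  0.94 -0.74  1.94] [ 0.37310094 -0.63413725  0.03098688]
fixture xy -0.0022118232999006546 0.16382184315831008
0.145 shift(tool now) [0.0023 0.0154 0.0111] shift(tool after) [0.0022 0.0154 0.0112] turn [-0.006  0.007  0.002] n>= 1
0.105 shift(tool now) [0.0024 0.0439 0.0393] shift(tool after) [0.0022 0.0437 0.0395] turn [-0.006  0.007  0.002] n>= 1
```

Request:
{"fn": "carry_out", "kwargs": {
  "steps": [
    [-1,0.0023,0.008,0.005,-0.006,0.007,0],
    [-1,0,0.0075,0.0062,0,0,0],
    [-1,0,0.004,0.004,0,0,0],
    [-1,0,0.004,0.004,0,0,0],
    [-1,0,0.004,0.004,0,0,0],
    [-1,0,0.004,0.004,0,0,0],
    [-1,0,0,0,0,0,0]
  ]
}}

```text
clock: 23.55
tcp_pos: [0.4858, 0.2016, 0.0409]
orientation: [0.375, 0.903, 0.193, 0.081]
wrist_force: [0.3, -0.5, 0.3]
finger_gap: 0.0002
```

Request:
{"fn": "carry_out", "kwargs": {
  "steps": [
    [-1,0,0.004,0.004,0,0,0],
    [-1,0,0.004,0.004,0,0,0],
    [-1,0,0,0,0,0,0]
  ]
}}

```text
clock: 23.92
tcp_pos: [0.4905, 0.1912, 0.041]
orientation: [0.375, 0.903, 0.193, 0.081]
wrist_force: [-0.5, -0.3, 0.2]
finger_gap: 0.0002
```

```bash
python3 - <<'E'
from h import *
s,p,R0=cur();d=np.array([-np.sin(FY),np.cos(FY)]);x=np.array([d[1],-d[0]])
print(s["clock"],p,"fixture xy",(p[:2]-FX)@x,(p[:2]-FX)@d,"F along d",np.array(s["wrist_force"])[:2]@d)
E
```

```text
23.925 [0.49045843 0.19116589 0.04095333] fixture xy 0.0012532357334088806 0.11156238207986277 F along d -0.09882989327502525
```

Request:
{"fn": "carry_out", "kwargs": {
  "steps": [
    [-1,0,0.003,0.003,0,0,0],
    [-1,0,0,0,0,0,0]
  ]
}}

```text
clock: 24.18
tcp_pos: [0.4922, 0.1875, 0.041]
orientation: [0.375, 0.903, 0.193, 0.081]
wrist_force: [-0.2, 0.4, 0.2]
finger_gap: 0.0001
```

Request:
{"fn": "carry_out", "kwargs": {
  "steps": [
    [-1,0,0.003,0.003,0,0,0],
    [-1,0,0,0,0,0,0]
  ]
}}

```text
clock: 24.42
tcp_pos: [0.494, 0.1838, 0.041]
orientation: [0.375, 0.903, 0.193, 0.081]
wrist_force: [-0.2, 0.7, 0.8]
finger_gap: -0.0002
```

Request:
{"fn": "carry_out", "kwargs": {
  "steps": [
    [-1,0,0.002,0.002,0,0,0],
    [-1,0,0,0,0,0,0]
  ]
}}

```text
clock: 24.68
tcp_pos: [0.4952, 0.1814, 0.041]
orientation: [0.375, 0.903, 0.193, 0.081]
wrist_force: [1.3, 0.4, -0.7]
finger_gap: 0.0002
```

```bash
python3 - <<'E'
from h import *
s,p,R0=cur();d=np.array([-np.sin(FY),np.cos(FY)]);x=np.array([d[1],-d[0]])
print(s["clock"],p,"fixture xy",(p[:2]-FX)@x,(p[:2]-FX)@d,"F along d",np.array(s["wrist_force"])[:2]@d, s["ft_torque"])
S=env.read_camera("scene");im=crop(S,255,150,100,75,4)
W=env.read_camera("wrist");im=np.hstack([im,np.ascontiguousarray(W["color"][:300,56:456,::-1])]);cv2.imwrite("pics/j1.png",im)
E
```

```text
24.675 [0.49518225 0.18135126 0.04103578] fixture xy 0.0015862566906203676 0.10067521381277525 F along d -0.1755457412537857 [0.68081301 0.24266087 0.06367282]
```

View pics/j1.png

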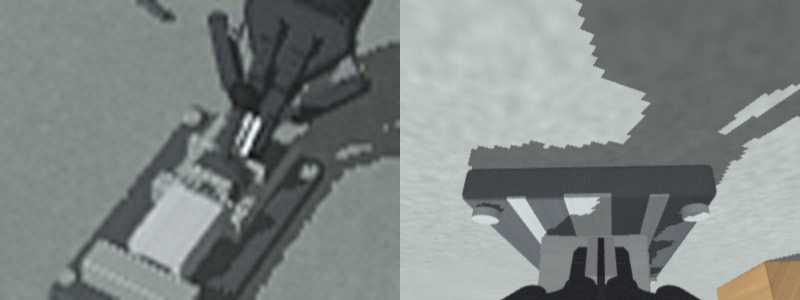

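The jaw is moving with the tool and has reached the piece, which is almost at the fixed jaw. I'll keep pushing until the force rises.

Request:
{"fn": "carry_out", "kwargs": {
  "steps": [
    [-1,0,0.0014,0.0014,0,0,0],
    [-1,0,0,0,0,0,0]
  ]
}}

```text
clock: 25.02
tcp_pos: [0.496, 0.1797, 0.041]
orientation: [0.375, 0.903, 0.193, 0.081]
wrist_force: [-1.2, 0.8, -0.3]
finger_gap: 0.0003
```

Request:
{"fn": "carry_out", "kwargs": {
  "steps": [
    [-1,0,0.0014,0.0014,0,0,0],
    [-1,0,0,0,0,0,0]
  ]
}}

```text
clock: 25.28
tcp_pos: [0.4966, 0.1785, 0.041]
orientation: [0.374, 0.904, 0.193, 0.081]
wrist_force: [-2.8, 5.6, 1.3]
finger_gap: -0.0006
```

Request:
{"fn": "carry_out", "kwargs": {
  "steps": [
    [-1,0,0.001,0.001,0,0,0],
    [-1,0,0,0,0,0,0]
  ]
}}

```text
clock: 25.52
tcp_pos: [0.4967, 0.1783, 0.041]
orientation: [0.373, 0.904, 0.194, 0.081]
wrist_force: [-6.9, 11.8, 4.5]
finger_gap: -0.0003
```

Contact is firm: about 13 N with no further motion. I'll back off and go to the lever.

Request:
{"fn": "carry_out", "kwargs": {
  "steps": [
    [-1,0,-0.005,-0.005,0,0,0],
    [-1,0,-0.02,-0.02,0,0,0],
    [-1,0,0.038,-0.038,0,0,0],
    [-1,0,0.038,-0.038,0,0,0],
    [-1,0,0.036,-0.036,0,0,0],
    [-1,0,0,0,0.157,0,0],
    [-1,0,0,0,0.157,0,0],
    [-1,0,0,0,0.157,0,0],
    [-1,0,0,0,0.157,0,0],
    [-1,0,0,0,0.157,0,0],
    [-1,0,0,0,0,0,0]
  ]
}}

```text
clock: 26.9
tcp_pos: [0.4834, 0.2065, 0.1995]
orientation: [0.001, 0.978, 0.207, 0.001]
wrist_force: [-0.4, 0.4, 0.3]
finger_gap: -0.0003
```

```bash
cat >> h.py <<'E'
d=np.array([-np.sin(FY),np.cos(FY)]);x=np.array([d[1],-d[0]])
def fx(p): return np.r_[(p[:2]-FX)@x,(p[:2]-FX)@d,p[2]].round(4)
def F(a,b,z): return np.r_[FX+x*a+d*b,z]
E
python3 - <<'E'
from h import *
s,p,R0=cur();print(s["clock"],fx(p),np.round(s["joint_pos"],2),s["wrist_force"])
R=tool(23.95,0)
go(F(-.05,.062,.20),R,"side");go(F(-.05,.062,.114),R,"side low")
T=env.read_camera("top");S=env.read_camera("scene")
# knob: dark blob, print predicted pixels
print(proj(T,F(0,.062,.1255)),proj(S,F(0,.062,.1255)))
for c in(T,S):
    g=c["color"].max(2);u,v=proj(c,F(0,.062,.1255)).round().astype(int)
    w=g[v-14:v+15,u-14:u+15].astype(int);m=(w<45).astype(np.uint8)
    n,l,st,ce=cv2.connectedComponentsWithStats(m);print([(st[i].tolist(),(ce[i]-14+[u,v]).round(1).tolist()) for i in range(1,n) if st[i][4]>8])
E
```

```text
26.9 [0.001  0.1285 0.1995] [ 0.25  0.24 -0.18  1.15 -0.    1.41] [-0.42830322  0.37500789  0.31855245]
side shift(tool now) [-0.051   0.0665 -0.0004] shift(tool after) [-0.051   0.0665 -0.0005] turn [ 0.003 -0.002 -0.001] n>= 1
side low shift(tool now) [-0.0511  0.0663  0.0856] shift(tool after) [-0.051   0.0665  0.0855] turn [ 0.003 -0.002 -0.001] n>= 1
[174.27235378 190.46926016] [311.30106743 171.97182873]
[([8, 7, 9, 9, 49], [172.1, 187.0])]
[([16, 14, 5, 6, 12], [315.8, 174.0])]
```

Request:
{"fn": "carry_out", "kwargs": {
  "steps": [
    [-1,-0.0255,0.0333,0,0.003,-0.002,0],
    [-1,-0.0255,0.0333,0,0,0,0],
    [-1,0,0,0.04,0,0,0],
    [-1,0,0,0.042,0,0,0],
    [-1,0.012,0,0,0,0,0],
    [-1,0.008,0,0,0,0,0],
    [-1,0,0,0,0,0,0]
  ]
}}

```text
clock: 27.88
tcp_pos: [0.4838, 0.1365, 0.1192]
orientation: [-0.0, 0.978, 0.21, 0.002]
wrist_force: [-0.1, -0.2, 0.7]
finger_gap: 0.0001
```

Request:
{"fn": "carry_out", "kwargs": {
  "steps": [
    [-1,0.008,0,0,0,0,0],
    [-1,0.008,0,0,0,0,0],
    [-1,0,0,0,0,0,0]
  ]
}}

```text
clock: 28.25
tcp_pos: [0.4968, 0.1422, 0.1176]
orientation: [-0.001, 0.978, 0.209, 0.0]
wrist_force: [-0.6, 0.4, -0.1]
finger_gap: 0.0004
```

```bash
cat > q.py <<'E'
from h import *
s,p,R0=cur();f=np.array(s["wrist_force"]);print(s["clock"],fx(p),"F",(f[:2]@x).round(1),(f[:2]@d).round(1),f[2].round(1),"T",np.round(s["ft_torque"],2),"j",np.round(s["joint_pos"],2))
E
python3 q.py
```

```text
28.25 [-0.0128  0.0643  0.1176] F -0.3 0.6 -0.1 T [0.03 0.03 0.  ] j [ 0.12  0.28 -0.34  0.95  0.    1.27]
```

Request:
{"fn": "carry_out", "kwargs": {
  "steps": [
    [-1,0.009,0,0.002,0,0,0],
    [-1,0.009,0,0.002,0,0,0],
    [-1,0.009,0,0.004,0,0,0],
    [-1,0.009,0,0.005,0,0,0],
    [-1,0,0,0,0,0,0]
  ]
}}

```text
clock: 28.88
tcp_pos: [0.5293, 0.157, 0.1036]
orientation: [-0.001, 0.978, 0.209, -0.0]
wrist_force: [-0.6, -0.2, 1.0]
finger_gap: 0.0004
```

Request:
{"fn": "carry_out", "kwargs": {
  "steps": [
    [-1,0.007,0,0.004,0,0,0],
    [-1,0.005,0,0.003,0,0,0],
    [-1,0,0,0,0,0,0]
  ]
}}

```text
clock: 29.25
tcp_pos: [0.5395, 0.1617, 0.0967]
orientation: [-0.001, 0.978, 0.209, -0.001]
wrist_force: [-1.7, -0.3, 0.7]
finger_gap: 0.0
```

```bash
python3 q.py; python3 - <<'E'
from h import *
for n in("top","scene","wrist"):
    c=env.read_camera(n);cv2.imwrite(f"pics/l1{n}.png",c["color"][:,:,::-1])
    s,p,R0=cur()
    print(n,[(t,proj(c,F(.088*np.sin(t),.062,.0375+.088*np.cos(t))).round(0)) for t in(0,.4,.7,.9)])
    u=proj(c,F(.057,.062,.105)).round().astype(int)
    g=c["color"].max(2)
    print([(int(v),int(uu)) for v,uu in np.argwhere(g[u[1]-20:u[1]+20,u[0]-20:u[0]+20]<35).mean(0,keepdims=True)+[u[1]-20,u[0]-20]])
E
```

```text
29.25 [0.0341 0.0648 0.0967] F -1.7 0.4 0.7 T [-0.15  0.32  0.  ] j [ 0.15  0.38 -0.24  0.94  0.    1.3 ]
top [(0, array([174., 190.])), (0.4, array([169., 177.])), (0.7, array([166., 168.])), (0.9, array([164., 164.]))]<stdin>:8: RuntimeWarning: Mean of empty slice.
  ret = um.true_divide(
Traceback (most recent call last):
ValueError: cannot convert float NaN to integer
```

Request:
{"fn": "carry_out", "kwargs": {
  "steps": [
    [-1,0.005,0,0,0,0,0],
    [-1,0.005,0,0,0,0,0],
    [-1,0,0,0,0,0,0]
  ]
}}

```text
clock: 29.68
tcp_pos: [0.5491, 0.1659, 0.0975]
orientation: [-0.001, 0.978, 0.209, -0.0]
wrist_force: [-2.1, -1.0, 1.0]
finger_gap: -0.0002
```

```bash
python3 q.py
```

```text
29.675 [0.0446 0.0647 0.0975] F -2.3 -0.1 1.0 T [-0.26  0.69  0.07] j [ 0.15  0.4  -0.22  0.95  0.    1.3 ]
```

Request:
{"fn": "carry_out", "kwargs": {
  "steps": [
    [-1,-0.008,0,0,0,0,0],
    [-1,0,0,-0.05,0,0,0],
    [-1,0.034,0,0,0,0,0],
    [-1,0,0,0.01,0,0,0],
    [-1,0,0,0.008,0,0,0],
    [-1,0,0,0,0,0,0]
  ]
}}

```text
clock: 30.42
tcp_pos: [0.5707, 0.176, 0.1276]
orientation: [-0.001, 0.978, 0.209, -0.002]
wrist_force: [0.3, 0.2, 0.5]
finger_gap: 0.0
```

```bash
python3 q.py
```

```text
30.425 [0.0685 0.0651 0.1276] F 0.4 0.1 0.5 T [0.04 0.01 0.01] j [ 0.16  0.42 -0.11  1.05  0.    1.31]
```

Request:
{"fn": "carry_out", "kwargs": {
  "steps": [
    [-1,0.001,0,0.006,0,0,0],
    [-1,0.001,0,0.006,0,0,0],
    [-1,0.001,0,0.006,0,0,0],
    [-1,0,0,0,0,0,0]
  ]
}}

```text
clock: 30.92
tcp_pos: [0.5766, 0.1781, 0.1118]
orientation: [-0.001, 0.978, 0.209, 0.001]
wrist_force: [0.7, 0.6, 2.8]
finger_gap: 0.0001
```

Request:
{"fn": "carry_out", "kwargs": {
  "steps": [
    [-1,0.002,0,0.006,0,0,0],
    [-1,0.002,0,0.006,0,0,0],
    [-1,0,0,0,0,0,0]
  ]
}}

```text
clock: 31.3
tcp_pos: [0.5812, 0.1801, 0.1005]
orientation: [-0.001, 0.978, 0.209, 0.002]
wrist_force: [3.1, 1.9, 4.9]
finger_gap: -0.0
```

```bash
python3 q.py
```

```text
31.3 [0.0797 0.0646 0.1005] F 3.6 0.5 4.9 T [ 0.35 -0.7  -0.01] j [ 0.17  0.45 -0.12  0.99  0.    1.32]
```

Contact on the knob, so I'll press it down.

Request:
{"fn": "carry_out", "kwargs": {
  "steps": [
    [-1,0.002,0,0.006,0,0,0],
    [-1,0.001,0,0.006,0,0,0],
    [-1,0.001,0,0.005,0,0,0],
    [-1,0,0,0,0,0,0]
  ]
}}

```text
clock: 31.8
tcp_pos: [0.5832, 0.181, 0.0825]
orientation: [-0.001, 0.978, 0.209, 0.0]
wrist_force: [2.5, 1.1, 2.7]
finger_gap: -0.0001
```

Request:
{"fn": "carry_out", "kwargs": {
  "steps": [
    [-1,0.001,0,0.004,0,0,0],
    [-1,0.001,0,0.003,0,0,0],
    [-1,0,0,0,0,0,0]
  ]
}}

```text
clock: 32.17
tcp_pos: [0.5841, 0.1817, 0.0749]
orientation: [-0.001, 0.978, 0.209, -0.001]
wrist_force: [2.1, 1.3, 3.3]
finger_gap: 0.0004
```

Request:
{"fn": "carry_out", "kwargs": {
  "steps": [
    [-1,0,0,0.002,0,0,0],
    [-1,0,0,0,0,0,0]
  ]
}}

```text
clock: 32.42
tcp_pos: [0.5844, 0.1818, 0.0732]
orientation: [-0.001, 0.978, 0.209, -0.0]
wrist_force: [1.4, -0.0, 2.7]
finger_gap: 0.0002
```

```bash
python3 q.py
```

```text
32.425 [0.0833 0.0649 0.0732] F 1.2 -0.6 2.7 T [ 0.13 -0.46 -0.04] j [ 0.17  0.49 -0.14  0.94  0.    1.32]
```

Request:
{"fn": "carry_out", "kwargs": {
  "steps": [
    [-1,0,0,0.0015,0,0,0],
    [-1,0,0,0,0,0,0]
  ]
}}

```text
clock: 32.67
tcp_pos: [0.5847, 0.1819, 0.0723]
orientation: [-0.001, 0.978, 0.209, 0.0]
wrist_force: [1.6, 0.8, 7.2]
finger_gap: -0.0003
```

Request:
{"fn": "carry_out", "kwargs": {
  "steps": [
    [-1,0,0,0.0015,0,0,0],
    [-1,0,0,0,0,0,0]
  ]
}}

```text
clock: 32.92
tcp_pos: [0.5848, 0.1819, 0.0718]
orientation: [-0.001, 0.978, 0.209, 0.001]
wrist_force: [-0.1, 2.1, 12.1]
finger_gap: -0.0001
```

Request:
{"fn": "carry_out", "kwargs": {
  "steps": [
    [-1,0,0,0.0015,0,0,0],
    [-1,0,0,0,0,0,0]
  ]
}}

```text
clock: 33.17
tcp_pos: [0.585, 0.182, 0.0714]
orientation: [-0.001, 0.978, 0.209, 0.001]
wrist_force: [-1.9, -0.4, 18.3]
finger_gap: 0.0
```

```bash
python3 q.py
```

```text
33.175 [0.0839 0.0648 0.0714] F -1.9 0.4 18.3 T [ 0.01  0.49 -0.01] j [ 0.17  0.49 -0.14  0.93  0.    1.32]
```

The lever is at its stop: the force rose to 18 N with almost no motion, at the expected height. I'll lift clear and check.

Request:
{"fn": "carry_out", "kwargs": {
  "steps": [
    [-1,0,0,-0.02,0,0,0],
    [-1,0,0,-0.05,0,0,0],
    [-1,0,0,-0.05,0,0,0],
    [-1,0,0,-0.05,0,0,0],
    [-1,-0.02,0.05,0,0,0,0],
    [-1,-0.02,0.05,0,0,0,0],
    [-1,-0.02,0.05,0,0,0,0],
    [-1,-0.02,0.05,0,0,0,0],
    [-1,-0.02,0.05,0,0,0,0],
    [-1,0,0,0,0,0,0]
  ]
}}

```text
clock: 34.42
tcp_pos: [0.5942, -0.0909, 0.2367]
orientation: [-0.001, 0.978, 0.207, -0.002]
wrist_force: [0.4, 0.7, -0.3]
finger_gap: 0.0003
```

```bash
python3 q.py; python3 - <<'E'
from h import *
T=env.read_camera("top");S=env.read_camera("scene");im=np.zeros((600,800,3),np.uint8)
im[:300,:400]=crop(S,255,150,100,75,4);im[:300,400:]=crop(T,140,140,100,75,4)
im[300:,:400]=cv2.resize(S["color"][:,:,::-1],(400,300));im[300:,400:]=cv2.resize(T["color"][:,:,::-1],(400,300))
cv2.imwrite("pics/end.png",im)
E
```

```text
34.425 [-0.0184 -0.1883  0.2367] F 0.7 0.5 -0.3 T [ 0.04 -0.08  0.01] j [-0.29  0.37  0.1   1.3   0.    0.87]
```

View pics/end.png

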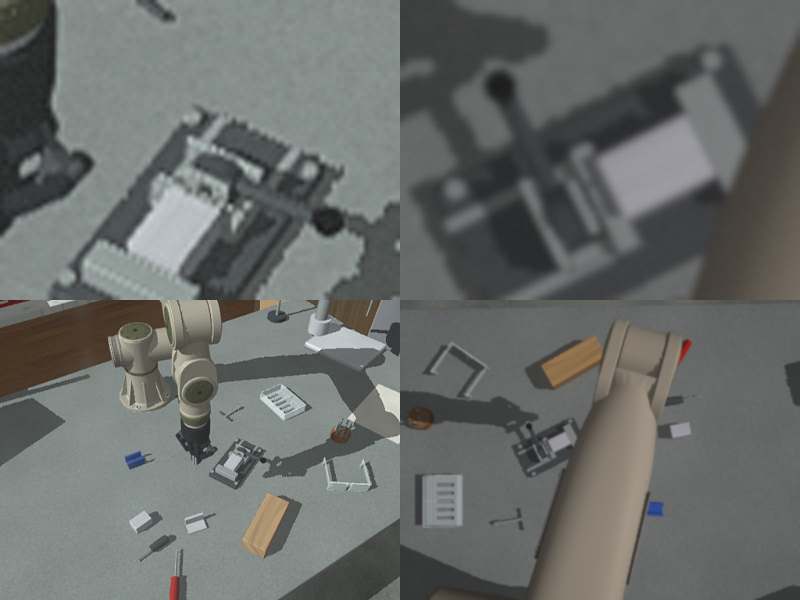

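The lever lies flat, with the knob at (328,222) in the scene crop. The channel sits between both jaws with no visible gap, and the block, angle and scriber look unmoved.

```bash
python3 -c "
from workcell import env
print(env.hand_in())"
```

```text
the job is handed in; nothing more can be done
None
```

The aluminium U-channel is clamped in the fixture slot-down, centred lengthwise between the jaws, with the cam lever locked. I handed the job in at about 34 s; no verdict was reported.

- **Turning over:** I stood the channel on its end on the clear patch, regrasped it from the back side, and set it slot-down on the bed.
- **Clamping:** I pushed the sliding jaw from behind until the force reached about 13 N with no more travel.
- **Locking:** I swung the lever down until it stopped. The force rose to about 18 N, with the knob at the expected height.

**Last checks:** The final pictures show the channel against both jaws with no visible gap, and the lever lying level. The block, angle and scriber look unmoved, judged by eye. The arm partly hid the fixture in the last top view, so the fixed-jaw contact rests on the scene view and the push force.

**What disagreed:**
- A 45° tool lean at the pick was out of reach because a joint was at its limit, so I used 30° there.
- The top and scene cameras differed by about 4–5 mm on the fixture's position. I left clearance for this when placing the channel.

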